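Recommission a wheel drive unit and hold its cover shut

ROBOT

A 6-joint arm with a two-finger parallel gripper is mounted at the origin on a cart in front of the work surface, level with it; the furniture and walls round the work are solid. World frame = base frame: x ahead of the robot, y to its left, z up, the work surface at z = 0. Lengths are in m, angles in rad, forces in N, time in s.
With the tool pointing down it reaches from about 0.35 to 0.875 m from the base axis. Payload 15.5 kg.
Tool frame: the origin (TCP) lies midway between the tips of the shut fingers; the grasp point (between the pads) lies 19 mm behind it; z points along the fingers, y is the line along which they close (so a half turn about z gives the same grasp; the last joint's range is limited). The gripper opens to 85 mm and grips with 20 to 120 N. Pads are 22 mm wide; open, the fingers measure 114 mm over their backs; the gripper's body (76 mm by 85 mm) begins 54 mm behind the grasp point. The pads swing forward as they close: fully open they stand 13 mm farther back than shut.
Start: joints at [-1.403, 0.494, 1.345, -0, 1.302, -0.096], TCP at [0.163, -0.603, 0.231] pointing down, gripper open.
Joint ranges: [-2.91, 2.91], [-0.82, 2.16], [0.22, 2.67], [-1.22, 4.37], [0.12, 2.79], [-3.08, 3.08]. Speed limits (rad/s): [1.89, 1.89, 2.57, 3.01, 3.01, 3.01].

INTERFACE

Orientations are given as a unit quaternion [x, y, z, w].
In Python, from bench import env gives the robot as it stands. Calls block until the motion is done:
- env.move_to(position, orientation): joint-space move of the TCP to a pose.
- env.line_to(position, rot=None, v=0.15, until_force=None): straight line of the TCP; rot=None keeps the orientation; v is the mean speed in m/s. With until_force (N) it stops when the force on the tool has changed by that much, and returns True; else False.
- env.movej(angles): joint-space move.
- env.move_gripper(opening, f_grip=None): finger opening in m; f_grip is the grip in N (None keeps the last); returns when the fingers have stopped.
- env.dwell(seconds).
- env.solve_ik(position, orientation): joint angles nearest the present ones, or None.
- env.get_state(): the state.
- env.capture(name): name is "scene" or "top" or "wrist"; returns a dict with "image" (420x560x3 uint8, blue, green, red), "camera_matrix" (3x3 intrinsics, pixels), "R" (3x3) and "t" (3): a world point X has camera coordinates R X + t; the wrist camera has in their place "tool_from_camera" (4x4, takes a point from camera to tool coordinates, whose origin is the TCP and whose axes are the flange's). Camera axes: x right, y down, z forward; pixel columns grow to the right and rows downward; lengths in m; the calibration is good to about 2 mm. The wrist camera is an equidistant fisheye: a pixel r from the principal point sees the ray r / f radians off the axis. A picture is of the moment at which its call begins: read the wrist's pose just before it. There is no depth.
A pose or a line that the arm cannot do raises env.Unreachable and nothing moves.
- env.job_done(): hands the job in; it is judged then, once.
The state is a dict: "clock": time; "joint_positions": joint angles; "qd": joint speeds; "joint_efforts": joint torques, N m; "ee_pos": TCP position; "eef_rot": TCP orientation; "contact_force": force on the tool from outside, world axes, zero at the start; "wrist_torque": the same for the moment, N m; "width": finger opening in m; "finger_force": force on a finger pad.
Only numpy, scipy, OpenCV 4.12 (cv2) and the standard library are available. Lean on these libraries where they do the work, as an engineer would, in place of code of your own. Each camera call takes 0.05 s, during which the arm holds its last target. There are 200 camera calls.

TASK

The pottery wheel's grey drive unit is being closed up after service: first prove the mushroom stop button on the small box beside it by pressing it fully down and then turning its head clockwise until it has come fully up again. After that turn the wing-headed fastener on the sprung cover until the wing lines up with the two raised marks, so that its stud can enter the slot below, then press the cover flat against its frame. Finish while still holding the cover pressed shut, with the stop button left up and the loose jar, ring cutter and stamp nearby left alone.

Things in the scene. Friction and masses are not known exactly. Their poses are not given: they have to be found in the camera images.
- stop_station: small grey box, fixed to the table, 72 x 72 x 50 mm high, with the mushroom stop button in the middle of its top; origin at the centre of its underside on the table.
- stop_plunger (a joint): how far the mushroom stop button is pressed: 0 = up, 0.006 m = fully down against a rigid stop. Pressing takes about 5 N; it stays down when let go.
- stop_head (a joint): turn of the stop button's head, rad, growing clockwise seen from above, 0 at the start, end stop at 1.05 (60 degrees). When the button is down, turning the head clockwise to the end stop drives it up 6 mm by a cam (about 0.05 N m); it stays up. Pressing it again turns the head back.
- stop_top (a point): centre of the top of the stop button's grey round head, z straight up along its axis; 96 mm above the table when up, 90 when down. Head 40 mm in diameter; its side, where it can be gripped, reaches from 5 to 18 mm below this point; below it is a narrower collar (32 mm). The box's top is 46 mm below this point when up (40 when down).
- drive_unit: grey sheet-metal housing with the cover on its top, fixed to the table, 160 (x, front to back) x 165 (y) x 85 mm high; origin at the centre of its underside on the table, x from its front (with cooling slots, towards the robot) to its back, y to the left, z up.
- cover (a joint): opening angle of the aluminium cover, rad: 0 = flat on the frame, 0.17 = sprung open. Cover 135 x 145 x 4 mm, hinged along the unit's y at its far edge, 65 mm behind the unit's centre, 89 mm above the table. Springs hold it open: at the fastener or pad 4 N starts it down, 7 N shuts it; it rises when let go. With the fastener out of line its crossbar strikes the slotted bracket at about 0.08.
- cover_pad (a point): centre of the top of a black rubber disc (26 mm) on the cover, 100 mm from the hinge line and 45 mm to the right of the fastener: a good place to press (the front edge or the fastener do as well). z is the cover's outward normal, x points from the near edge to the hinge. It moves with the cover: 92 mm above the table when shut, 109 when open.
- fastener (a joint): turn of the fastener in the cover, rad, growing counter-clockwise seen from above; 0 = in line with the slot and the raised marks (wing pointing from near edge to hinge). It starts between 0.6 and 1.45, so it must be turned clockwise; it can be overshot to -0.6. Friction about 0.04 N m; it stays where it is left.
- fastener_grip (a point): point on the fastener's axis in its steel wing, 16 mm above the cover's surface, 100 mm from the hinge line; z is the axis (outward from the cover, leaning with it), x the long direction of the wing. The wing is 36 mm long, 11 mm thick and stands from 3 to 24.5 mm above the cover, on a flange 32 mm in diameter, 3 mm high.
- glaze_pot: jar with a dark lid, 57 mm in diameter, 63 mm high, loose; origin at the centre of its underside; leave alone
- ring_cutter: metal ring cutter, 56 mm in diameter, 20 mm high, loose; origin at the centre of its underside; leave alone
- stamp: small pale waisted stamp, 28 mm in diameter, 47 mm high, standing loose; origin at the centre of its underside; leave alone

How it is judged:
On the way, in this order (a step that is already met when the one before it is completed fails the run):
1. the stop button is pressed down (at least 4.5 of its 6 mm) (value of joint stop_plunger above 0.0045 m), for 0.1 s.
2. the stop button is reset: its head turned clockwise by at least 0.75 rad and up to within 2 mm (value of joint stop_plunger below 0.002 m and value of joint stop_head above 0.75 rad), for 0.1 s.
3. the fastener is turned into line with the slot (within 0.16 rad) (value of joint fastener between -0.16 and 0.16 rad), for 0.1 s.
At the end, for the whole second after the job is handed in: The cover lies within 0.025 rad of flat on its frame, pressed there by the robot with more than 3 N (on the cover or its fastener), the fastener within 0.16 rad of the slot's line, the stop button up to within 2 mm (all of step 3 and value of joint cover below 0.025 rad and contact force between any of the fingers, the arm and cover above 3 N and value of joint stop_plunger below 0.002 m); the arm keeps its last pose, push and grip.
It fails at once if the jar is moved by more than 30 mm (distance of glaze_pot from where it was at the start of the episode above 0.03 m).
It fails at once if the ring cutter is moved by more than 30 mm (distance of ring_cutter from where it was at the start of the episode above 0.03 m).
It fails at once if the stamp is moved by more than 30 mm (distance of stamp from where it was at the start of the episode above 0.03 m).
It also fails if it takes over 59 s, if anything falls off the work surface, if the arm or the gripper's body presses on something with over 40 N, if the wrist force passes 120 N, or if a joint passes its speed limit or range.

## Working session

There is one attempt and no reset: what is moved stays moved. The work goes in short steps, each a Python script; the robot and the scene stay as the last script left them, time stands still between calls to the robot, and variables do not carry over. Pictures are saved under pics/ and viewed, at most 10 in all, crops included, and the job is handed in when it is done.

```bash
ls; mkdir -p pics
python3 - <<'E'
from bench import env
import cv2,pickle,numpy as np
d={}
for n in("scene","top"):
    c=env.capture(n);d[n]=c;cv2.imwrite(f"pics/{n}0.png",c["image"]);print(n,c["camera_matrix"].tolist(),(-c["R"].T@c["t"]).tolist())
pickle.dump(d,open("caps.pkl","wb"));s=env.get_state();print(s)
E
```

```text
pics
scene [[445.59728985781067, 0.0, 289.45719346680374], [0.0, 445.59728985781067, 216.6214703297684], [0.0, 0.0, 1.0]] [-0.45754656183907094, -0.2548434843291656, 0.700623036273045]
top [[546.2477587420069, 0.0, 272.87818374270074], [0.0, 546.2477587420069, 210.77137773253196], [0.0, 0.0, 1.0]] [0.2095702685430593, 0.1928781838936636, 1.530071454927421]
{'clock': 0.1, 'joint_positions': array([-1.40253762e+00,  4.94107658e-01,  1.34608530e+00, -1.61444213e-05,
        1.30250831e+00, -9.55031941e-02]), 'qd': array([-2.66590502e-04, -1.57630139e-03, -1.20117320e-03,  8.40424485e-04,
        1.64444678e-03,  1.60872184e-05]), 'joint_efforts': array([ 1.82407119e-03, -8.83585238e+01, -3.84563899e+01, -6.23542246e-05,
        5.24593459e-03, -1.78693608e-05]), 'ee_pos': array([ 0.16288593, -0.60305325,  0.23076274]), 'eef_rot': array([ 9.91315870e-01,  1.31501095e-01, -2.79371749e-05, -5.53659352e-04]), 'contact_force': array([0.96569103, 0.0223768 , 0.24411639]), 'wrist_torque': array([-0.03468789, -0.02268643,  0.01112344]), 'finger_force': 0.0, 'width': 0.08532192012622125}
```

View pics/scene0.png

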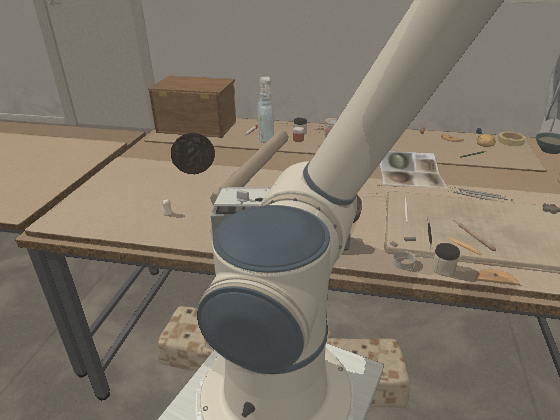

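View pics/top0.png

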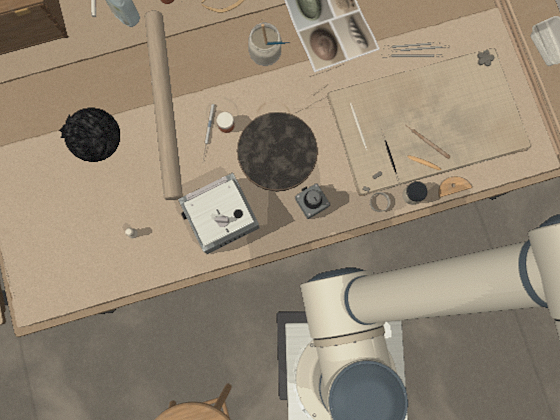

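The top view shows the drive unit near (220,213) with the cover's pad at (238,213) and the wing near (222,219). The stop box is at (312,200), with the jar at (417,192), ring at (382,202) and stamp at (129,231).

```bash
cat > h.py <<'E'
import numpy as np,cv2,pickle
from scipy.spatial.transform import Rotation as Ro
def ray(c,u,v,z):
    K,R,t=c["camera_matrix"],c["R"],c["t"]
    o=-R.T@t; d=R.T@np.linalg.solve(K,[u,v,1]); return o+d*(z-o[2])/d[2]
def down(yaw):  # tool z down, tool y (closing line) at angle yaw+90deg.. x axis at yaw
    x=np.array([np.cos(yaw),np.sin(yaw),0]);z=np.array([0,0,-1.]);y=np.cross(z,x)
    return Ro.from_matrix(np.c_[x,y,z]).as_quat()
def wray(c,p,q,u,v,z):
    K=c["camera_matrix"];a=np.array([(u-K[0,2]),(v-K[1,2])])/K[0,0];th=np.hypot(*a)
    d=np.r_[a/th*np.sin(th),np.cos(th)] if th>1e-9 else np.array([0,0,1.])
    T=c["tool_from_camera"];R=Ro.from_quat(q).as_matrix()
    o=p+R@T[:3,3];d=R@T[:3,:3]@d;return o+d*(z-o[2])/d[2]
E
python3 - <<'E'
from h import *
d=pickle.load(open("caps.pkl","rb"));c=d["top"];im=c["image"]
cv2.imwrite("pics/crop.png",cv2.resize(im[160:265,160:345],None,fx=4.3,fy=4.3,interpolation=cv2.INTER_CUBIC))
for n,u,v,z in [("stop",313,199,.096),("pad",238,213,.109),("wing",222,219,.12),("pot",417,192,.06),("ring",382,202,.01),("stamp",129,231,.04)]: print(n,ray(c,u,v,z))
E
```

```text
stop [0.47663927 0.07890889 0.096     ]
pad [0.44205018 0.27898556 0.109     ]
wing [0.42551484 0.32033107 0.12      ]
pot [ 0.49515683 -0.2099297   0.06      ]
ring [ 0.47875535 -0.12266214  0.01      ]
stamp [0.41131962 0.58347854 0.04      ]
```

View pics/crop.png

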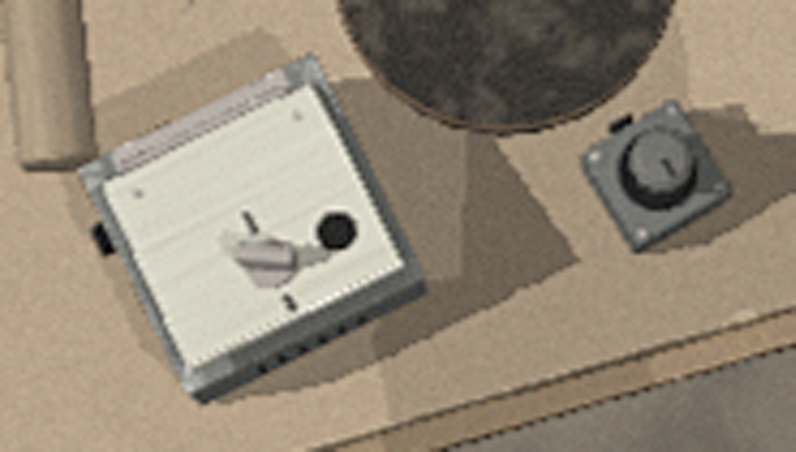

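Stop head centre is at top pixel (313.3,197.9). The cover marks run (218,211) to (227,230), so unit yaw is about 27°, and the wing points roughly across the marks. I'll look from the wrist, above each place.

Run:
```python
from h import *
from bench import env
d=pickle.load(open("caps.pkl","rb"));c=d["top"]
s=ray(c,313.3,197.9,.096);m1=ray(c,160+249/4.3,160+221/4.3,.1);m2=ray(c,160+290/4.3,160+301/4.3,.1)
print(s,np.degrees(np.arctan2(*(m1-m2)[1::-1])))
for i,(p,yaw) in enumerate([((.43,.31,.27),.47),((s[0],s[1],.25),.47)]):
    for y in (yaw,yaw+np.pi):
        print(env.solve_ik(list(p),down(y)))
env.move_to([s[0],s[1],.25],down(.47))
st=env.get_state();w=env.capture("wrist");w["p"]=st["ee_pos"];w["q"]=st["eef_rot"]
pickle.dump(w,open("w1.pkl","wb"));cv2.imwrite("pics/w1.png",w["image"]);print(st["clock"],st["ee_pos"],w["camera_matrix"],w["tool_from_camera"],st["joint_positions"])
```

```text
[0.47960534 0.0779911  0.096     ] 26.026403104403435
[ 5.11964366e-01  3.21494511e-01  1.52332539e+00 -4.44089210e-16
  1.29677275e+00  1.61276069e+00]
[ 5.11964366e-01  3.21494511e-01  1.52332539e+00 -4.44089210e-16
  1.29677275e+00 -1.52883196e+00]
[ 3.82367782e-02  2.77699525e-01  1.65146167e+00 -4.44089210e-16
  1.21243146e+00  1.13903310e+00]
[ 3.82367782e-02  2.77699525e-01  1.65146167e+00 -4.44089210e-16
  1.21243146e+00 -2.00255955e+00]
2.7583 [0.47984376 0.07743726 0.24998199] [[325.1922621    0.         280.69874339]
 [  0.         325.1922621  209.0977737 ]
 [  0.           0.           1.        ]] [[ 9.32689536e-04 -9.64025602e-01 -2.65807767e-01  6.71316660e-02]
 [ 9.99999564e-01  8.88922504e-04  2.84961866e-04 -7.19690462e-04]
 [-3.84280292e-05 -2.65807917e-01  9.64026011e-01 -1.42858481e-01]
 [ 0.00000000e+00  0.00000000e+00  0.00000000e+00  1.00000000e+00]] [ 3.71353805e-02  2.77894491e-01  1.65122309e+00 -9.94148009e-05
  1.21238810e+00  1.13879467e+00]
```

View pics/w1.png

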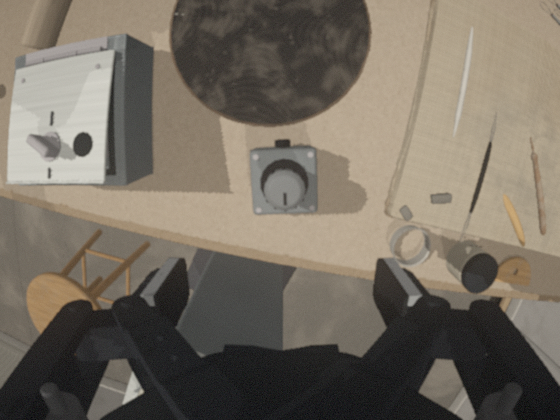

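Wrist view: stop head centre is about (285,189). The cover's marks are at (51,118)/(48,174), the pad at (83,144), and the wing near (43,147) at about 60° CCW from the marks. Next I grip, press and turn the stop button.

Run:
```python
from h import *
from bench import env
w=pickle.load(open("w1.pkl","rb"));f=lambda u,v,z:wray(w,w["p"],w["q"],u,v,z)
s=f(285,189,.096);print("stop",s,"pad",f(83,144,.109),"marks",f(51,118,.1),f(48,174,.11),"wing",f(43,147,.12))
s=(s+np.array([.4796,.0780,.096]))/2
def P(m):
    st=env.get_state();print(m,round(st["clock"],2),st["ee_pos"].round(4),st["contact_force"].round(1),st["wrist_torque"].round(2),round(st["width"],4),round(st["finger_force"],1))
x,y=s[:2];q=down(.47)
env.line_to([x,y,.12],v=.2);hit=env.line_to([x,y,.061],v=.1,until_force=8);P(("down",hit))
if not hit:
    env.move_gripper(.03,f_grip=35);P("grip")
```

```text
stop [0.48558973 0.07656241 0.096     ] pad [0.44059933 0.27766883 0.109     ] marks [0.44634702 0.33553833 0.1       ] [0.39236391 0.31110433 0.11      ] wing [0.42119865 0.31979156 0.12      ]
('down', False) 4.35 [0.4829 0.0773 0.0615] [ 0.6  0.4 -0. ] [-0.01 -0.06  0.04] 0.0853 0.0
grip 4.85 [0.4835 0.0764 0.0614] [  2.8 -14.5   3.6] [-1.85 -0.33 -0.11] 0.038 35.2
```

Run:
```python
from h import *
from bench import env
def P(m):
    st=env.get_state();print(m,round(st["clock"],2),st["ee_pos"].round(4),st["contact_force"].round(1),st["wrist_torque"].round(2),round(st["width"],4),round(st["finger_force"],1))
x,y,z=env.get_state()["ee_pos"];q=.47
h=env.line_to([x,y,z-.009],v=.03,until_force=22);P(("press",h));env.dwell(.25);P("hold")
env.capture
w=env.capture("wrist");cv2.imwrite("pics/w2.png",w["image"])
```

```text
('press', True) 5.16 [0.4841 0.0759 0.0541] [-0.3 -1.6  4.8] [-0.28 -0.07 -0.04] 0.0385 36.7
hold 5.41 [0.4841 0.0759 0.0541] [ 1.  -2.7  6.2] [-0.47 -0.2   0.01] 0.0383 36.8
```

View pics/w2.png

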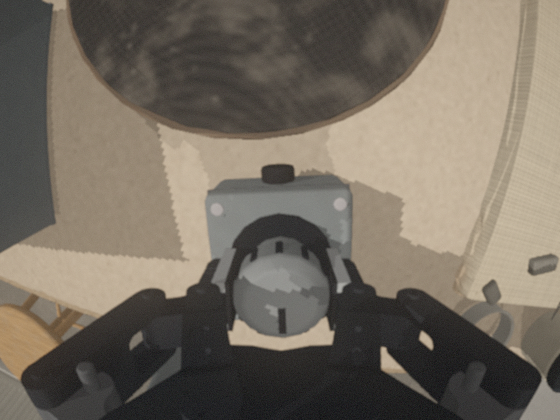

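The head is held centrally between the pads at (281,290) and the press reached the stop (7 mm of travel, 22 N). Now I turn it clockwise, rising with the cam.

Run:
```python
from h import *
from bench import env
def P(m):
    st=env.get_state();print(m,round(st["clock"],2),st["ee_pos"].round(4),st["contact_force"].round(1),st["wrist_torque"].round(2),round(st["width"],4),round(st["finger_force"],1))
x,y,z=env.get_state()["ee_pos"]
for a in np.linspace(0,1.08,7)[1:]:
    env.line_to([x,y,z+.0062*a/1.08],rot=down(.47-a),v=.008);P(round(a,2))
env.dwell(.2);P("end")
st=env.get_state();w=env.capture("wrist");w["p"]=st["ee_pos"];w["q"]=st["eef_rot"];cv2.imwrite("pics/w3.png",w["image"])
```

```text
0.18 5.79 [0.4841 0.0758 0.0551] [ 0.8 -3.7  0.3] [-0.56 -0.18 -0.04] 0.0382 36.5
0.36 6.12 [0.4841 0.0757 0.0561] [ 1.7 -5.3 -1.4] [-0.9  -0.26 -0.01] 0.0383 36.4
0.54 6.46 [0.4841 0.0757 0.0571] [ 1.7 -5.8 -0.9] [-1.02 -0.21 -0.03] 0.0385 36.4
0.72 6.79 [0.4841 0.0756 0.0582] [ 1.6 -7.1 -1.1] [-1.11 -0.18 -0.01] 0.0383 36.4
0.9 7.12 [0.4841 0.0756 0.0592] [ 1.  -8.  -0.3] [-1.25 -0.11  0.03] 0.0383 36.5
1.08 7.46 [0.484  0.0755 0.0602] [ 0.8 -8.5 -1. ] [-1.31 -0.16  0.37] 0.0381 36.3
end 7.66 [0.484  0.0755 0.0602] [ 1.2 -8.7 -1.4] [-1.34 -0.11  0.39] 0.0382 36.3
```

View pics/w3.png

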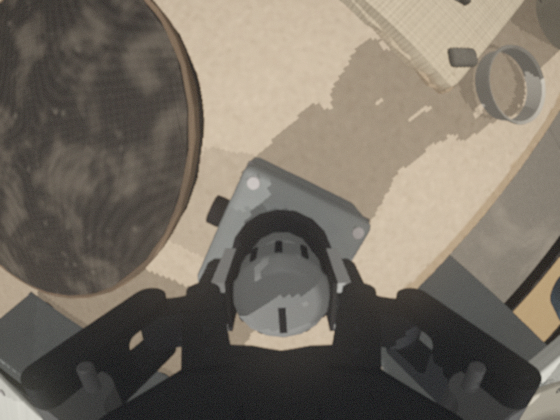

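The head turned with the gripper (its mark is still at (282,320) while the box rotated 60°), and the torque rose at the end stop. I release and look at the fastener.

Run:
```python
from h import *
from bench import env
env.move_gripper(.085);x,y,z=env.get_state()["ee_pos"]
env.line_to([x,y,.24],v=.2)
env.move_to([.424,.320,.24],down(.46))
st=env.get_state();w=env.capture("wrist");w["p"]=st["ee_pos"];w["q"]=st["eef_rot"];pickle.dump(w,open("w4.pkl","wb"))
cv2.imwrite("pics/w4.png",cv2.resize(w["image"][90:310,160:440],None,fx=2.7,fy=2.7,interpolation=cv2.INTER_CUBIC));print(st["clock"],st["ee_pos"])
```

```text
10.275 [0.42425398 0.31916912 0.23959437]
```

View pics/w4.png

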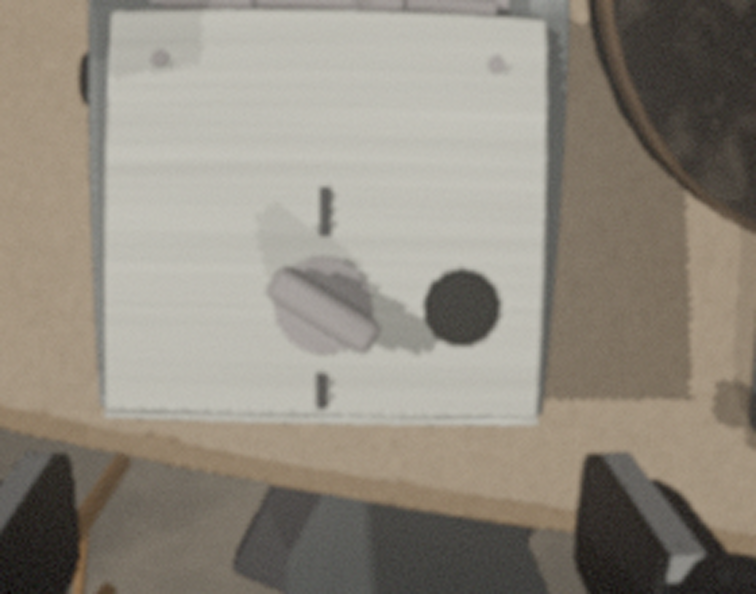

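Crop of the fastener: wing top runs from (279,279) to (371,337), centre (325,308), and the marks are at (326,210) and (322,390). Clean view, so I compute the angle and grip along the cover's normal.

```bash
cat >> h.py <<'E'
FLIP=Ro.from_euler("x",np.pi)
class Cov:  # fastener axis foot F (xy when cover at phi0), unit yaw
    def __init__(s,F,yaw,phi0=.17):
        s.yaw=yaw; A=Ro.from_euler("z",yaw)*Ro.from_euler("y",phi0); s.H=np.r_[F,0]-A.apply([-.1,0,0]); s.H[2]=.089
    def pose(s,phi,h,th):
        A=Ro.from_euler("z",s.yaw)*Ro.from_euler("y",phi)
        return s.H+A.apply([-.1,0,h]),(A*Ro.from_euler("z",th)*FLIP).as_quat()
E
python3 - <<'E'
from h import *
from bench import env
w=pickle.load(open("w4.pkl","rb"));f=lambda u,v,z:wray(w,w["p"],w["q"],160+u/2.7,90+v/2.7,z)
a,b=f(279,279,.130),f(371,337,.130);m1,m2=f(326,210,.1015),f(322,390,.1105)
pad=f(462,307,.109)
yaw=np.arctan2(*(m1-m2)[1::-1]);wy=np.arctan2(*(a-b)[1::-1])
n=np.array([np.cos(yaw),np.sin(yaw)])
c=(a+b)[:2]/2; F=c-n*.0245*np.sin(.17)
F2=pad[:2]-n*.003*np.sin(.17)+.045*np.array([-n[1],n[0]])
th=wy-yaw;print("yaw",yaw,"th",th,"len",np.linalg.norm(a-b),F,F2)
C=Cov((F+F2)/2,yaw);pickle.dump((C,th),open("cov.pkl","wb"))
for h,t in((.09,th),(.006,th),(.006,0)):
    print(C.pose(.17,h,t)[0],env.solve_ik(*map(list,C.pose(.17,h,t))))
E
```

```text
yaw 0.43584746792309115 th 1.0159326695697004 len 0.03265355387437552 [0.42154988 0.31876339] [0.42094977 0.31915669]
[0.43505276 0.32538831 0.19462086] [0.52308983 0.49889153 1.46312669 0.01511202 1.34896471 0.6375295 ]
[0.42217002 0.31938859 0.11183174] [0.52521798 0.58342026 1.57953781 0.01655839 1.14802035 0.63615826]
[0.42217002 0.31938859 0.11183174] [0.52521798 0.58342026 1.57953781 0.01655839 1.14802035 1.65209093]
```

Run:
```python
from h import *
from bench import env
def P(m):
    st=env.get_state();print(m,round(st["clock"],2),st["ee_pos"].round(4),st["contact_force"].round(1),st["wrist_torque"].round(2),round(st["width"],4),round(st["finger_force"],1))
C,th=pickle.load(open("cov.pkl","rb"))
p,q=C.pose(.17,.09,th);env.move_to(p,q);env.move_gripper(.05);P("above")
p,q=C.pose(.17,.007,th);h=env.line_to(p,rot=q,v=.08,until_force=6);P(("down",h))
if not h:
    env.move_gripper(.005,f_grip=30);P("grip")
    if .007<env.get_state()["width"]<.016:
        for t in np.linspace(th,0,6)[1:]:
            env.line_to(p,rot=C.pose(.17,.007,t)[1],v=.008);P(round(t,2))
        env.dwell(.2);P("turned")
st=env.get_state();w=env.capture("wrist");cv2.imwrite("pics/w5.png",w["image"])
```

```text
above 11.75 [0.435  0.3254 0.1947] [ 0.6 -0.5 -0.1] [ 0.02 -0.1   0.02] 0.05 0.0
('down', False) 12.93 [0.4226 0.3196 0.1132] [0.3 0.3 1.4] [ 0.05 -0.04  0.02] 0.0499 0.0
grip 13.37 [0.4223 0.3196 0.1131] [-1.   1.7  4.5] [ 0.12  0.3  -0.04] 0.0098 35.7
0.81 13.72 [0.4224 0.3196 0.113 ] [-1.4  1.7  4.3] [ 0.22  0.29 -0.06] 0.0103 35.7
0.61 14.07 [0.4224 0.3196 0.113 ] [-1.4  1.3  4.6] [ 0.21  0.28 -0.05] 0.0099 35.7
0.41 14.42 [0.4224 0.3195 0.1129] [-1.5  1.7  4.3] [ 0.15  0.2  -0.06] 0.0101 35.7
0.2 14.77 [0.4224 0.3195 0.113 ] [-1.   0.3  5.3] [ 0.1   0.18 -0.03] 0.0102 35.7
0.0 15.12 [0.4224 0.3195 0.1129] [-1.1  0.4  5.6] [ 0.04  0.11 -0.03] 0.0099 35.7
turned 15.32 [0.4224 0.3195 0.1129] [-0.7  0.3  5.1] [ 0.06  0.08 -0.1 ] 0.0103 35.7
```

View pics/w5.png

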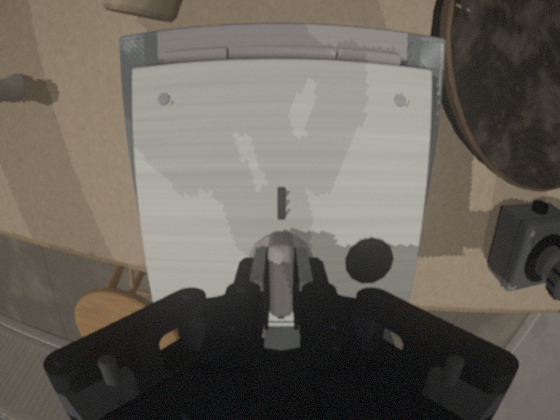

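The wing is in line with the raised mark at (282,203), gripped between the pads at (281,275). Now I press the cover shut along its arc, keeping the grip.

Run:
```python
from h import *
from bench import env
def P(m):
    st=env.get_state();print(m,round(st["clock"],2),st["ee_pos"].round(4),st["contact_force"].round(1),st["wrist_torque"].round(2),round(st["width"],4),round(st["finger_force"],1))
C,th=pickle.load(open("cov.pkl","rb"))
for f in np.linspace(.17,0,7)[1:]:
    p,q=C.pose(f,.007,0);env.line_to(p,rot=q,v=.03);P(round(f,3))
for i in range(8):
    if env.get_state()["contact_force"][2]>22: break
    p=p-np.array([0,0,.001]);env.line_to(p,rot=q,v=.02);P("push")
env.dwell(.5);P("held")
w=env.capture("wrist");cv2.imwrite("pics/w6.png",w["image"])
```

```text
0.142 15.62 [0.4219 0.3192 0.1103] [-1.7  0.1  4.4] [0.05 0.07 0.02] 0.0103 35.7
0.113 15.87 [0.4214 0.319  0.1075] [-1.5  0.8  5.9] [0.05 0.06 0.04] 0.0101 35.8
0.085 16.12 [0.4209 0.3188 0.1048] [-0.8  0.4  5.3] [-0.02  0.19  0.1 ] 0.0102 35.9
0.057 16.37 [0.4206 0.3186 0.1019] [-1.1  0.8  6.9] [-0.02  0.19  0.05] 0.0103 35.9
0.028 16.62 [0.4203 0.3185 0.0991] [-1.7 -0.4  7.7] [-0.04  0.19  0.05] 0.0103 36.0
0.0 16.87 [0.4201 0.3184 0.0963] [-0.4 -0.7  7.5] [-0.01  0.23  0.02] 0.0102 36.2
push 17.12 [0.4201 0.3184 0.0959] [-5.5 -2.3 22.7] [-0.39  0.79  0.02] 0.0101 38.2
held 17.62 [0.4201 0.3184 0.0959] [-6.  -2.2 22.5] [-0.38  0.78  0.01] 0.0098 38.3
```

View pics/w6.png

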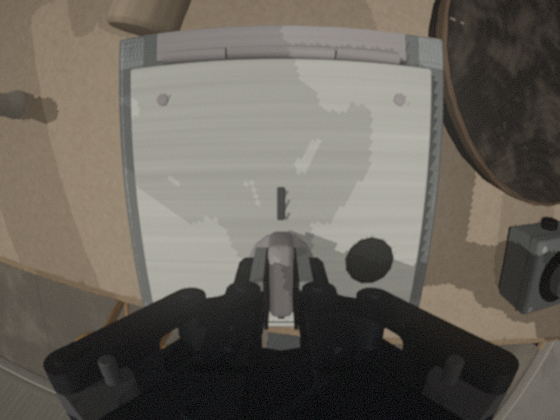

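The cover is flat in its frame with the wing in line with the mark. It passed 0.08 rad freely and met a hard stop at 22 N when shut.

```bash
python3 -c "
from bench import env
print(env.job_done())"
```

```text
the job is handed in; nothing more can be done
None
```

The job is handed in at about 18 s of robot time: the stop button was pressed and reset up, the fastener lined up with the marks, and the cover is held shut at about 22 N; the jar, ring cutter and stamp were not touched, and no verdict came back.

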